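# Weigh the canister on the drinks-cart balance

### The job

Weigh the canister that stands on the two-pan balance: take steel weights from the sloped wooden rack and stand them upright on the empty pan until the beam comes level and rests. Leave the weight you do not need in the rack, and do not disturb the canisters, the glasses or the carafe.

Things in the scene. Friction and masses are not known exactly. Their poses are not given: they have to be found in the camera images.
- beam (a joint): the balance's beam angle in rad: 0 is level, positive when the canister's pan is up, negative when it is down; stops at -0.12 and +0.12. A sprung beam, 110 mm from pivot to each pan: a mass difference of 50 g or more holds it at a stop, a smaller one tips it in proportion (about 0.0027 rad per gram). The beam is seen below the pans, with a needle that stands on it in front of a white plate
- balance: two-pan balance with a grey base 110 x 200 mm, fixed to the tray. Origin: centre of the underside of its base; y runs along the beam to the canister's pan (110 mm out, 85 mm high at the start), the empty pan lies to -y; x is across the beam, z up. The needle and its plate reach 131 mm above the tray, in the middle between the pans
- pan_empty_top (a point): centre of the upper face of the empty pan, a flat dark steel disc 132 mm in diameter without a rim. The pan stays level as the beam moves; it starts at its highest, 111 mm above the tray, and stands at 98 mm when the beam is level. Axes as balance
- rack: fixed wooden rack, 270 mm long; its deck slopes 27 degrees, low edge towards the robot, 65 mm deep, its middle 100 mm above the tray. Origin: centre of the underside; y along its length, x from low to high edge, z up. Three weights stand square to the deck, 80 mm apart along y, so their tops lean 27 degrees from vertical to -x of the rack; their feet rest on a lip 5 mm above the deck at its low edge
- w50_mid (a point): steel weight of 50 g: a flat round foot 30 mm in diameter and 4 mm thick with a plain round stem 11 mm in diameter on it, 40 mm tall in all. This point is its centre, 20 mm above the underside; z runs along its axis, from foot to stem. It starts in one of the rack's three places (any of them), leaning with the deck
- w100_mid (a point): steel weight of 100 g: a flat round foot 30 mm in diameter and 4 mm thick with a plain round stem 19 mm in diameter on it, 40 mm tall in all. This point is its centre, 20 mm above the underside; z runs along its axis, from foot to stem. It starts in one of the rack's three places (any of them), leaning with the deck
- w200_mid (a point): steel weight of 200 g: a flat round foot 30 mm in diameter and 4 mm thick with a plain round stem 28 mm in diameter on it, 40 mm tall in all. This point is its centre, 20 mm above the underside; z runs along its axis, from foot to stem. It starts in one of the rack's three places (any of them), leaning with the deck
- can_small: small steel canister with a closed lid, 50 mm in diameter, 52 mm tall, weighing about 150 g full (within 3 percent). Origin: centre of its underside, z up. One of the three canisters stands on the balance, the other two on the wooden riser; none is to be moved by hand
- can_medium: medium steel canister with a closed lid, 62 mm in diameter, 74 mm tall, weighing about 250 g full (within 3 percent). Origin: centre of its underside, z up. One of the three canisters stands on the balance, the other two on the wooden riser; none is to be moved by hand
- can_large: large steel canister with a closed lid, 74 mm in diameter, 96 mm tall, weighing about 300 g full (within 3 percent). Origin: centre of its underside, z up. One of the three canisters stands on the balance, the other two on the wooden riser; none is to be moved by hand
- carafe: green glass carafe with a twist cap, 84 mm in diameter, 220 mm tall, a bystander. Origin: centre of its underside
- highball1: tall clear glass, 68 mm across, 150 mm tall, a bystander. Origin: centre of its underside
- highball2: a second such glass, a bystander
- coasters: stack of round white ceramic coasters, 98 mm across, 32 mm high, fixed, a bystander. Origin: centre of its underside
Things that resemble listed ones, but are neither listed nor needed, are in the scene too. What is shaped like the part that bears w100_mid but purple is not meant. Leave any orange look-alike of the part that bears w200_mid alone.

How it is judged:
By the outcome, as a careful person would: the job done as asked, in the order asked, and still so for the second after the job is handed in, with the robot touching nothing.
It also fails if it takes over 69 s, if anything falls off the work surface, if the arm or the gripper's body presses on something with over 40 N, if the wrist force passes 120 N, or if a joint passes its speed limit or range.

### The arm

A 6-joint arm with a two-finger parallel gripper is mounted at the origin on the work surface. World frame = base frame: x ahead of the robot, y to its left, z up, the work surface at z = 0. Lengths are in m, angles in rad, forces in N, time in s.
With the tool pointing down it reaches from about 0.275 to 0.85 m from the base axis. Payload 5.2 kg.
Tool frame: the origin (TCP) lies between the finger pads; the fingertips stand manip.finger_overhang ahead of it and the grasp point (between the pads) lies 8 mm behind it (manip.finger_overhang is the distance from the TCP to the fingertips, in m); z points along the fingers, y is the direction in which the jaws open and shut (so a half turn about z gives the same grasp; the last joint's range is limited). The gripper opens to 85 mm and grips with 20 to 120 N. Pads are 22 mm wide; open, the fingers measure 114 mm over their backs; the gripper's body (76 mm by 85 mm) begins 54 mm behind the grasp point. The pads swing forward as they close: fully open they stand 13 mm farther back than shut.
Start: joints at [1.081, 0.259, 1.535, -0, 1.348, -0.203], TCP at [0.156, 0.528, 0.242] pointing down, gripper open.
Joint ranges: [-3.14, 3.14], [-0.91, 2.08], [0.19, 2.58], [-1.22, 4.36], [0.22, 2.71], [-3.12, 3.12]. Speed limits (rad/s): [2.57, 2.57, 3.14, 3.14, 3.14, 3.14].

### API

Orientations are given as a unit quaternion [x, y, z, w].
In Python, from cell import status, cams, workorder, manip gives the robot as it stands.
- The arm moves only by the shell command python3 -m inch 'ROWS' [FORCE]. ROWS is JSON, one flat list of numbers, 7 for each row, row after row: the finger opening in m, from 0 to 0.0854, then the shift along the tool's x, y, z in m, then the turn, a rotation vector about the tool's x, y, z in degrees. A call has 1 to 20 rows; each row is the pose to reach, as a shift and turn from the pose commanded when the call began, along the tool's axes at that moment; what a row does not reach only later rows make up. A row lasts 1/10 s, in which the tool goes at most 50 mm and 8.59 degrees, less where a joint would pass 70% of its speed; a pose out of reach is approached as far as the arm can. A call with a gripper value outside its range is refused whole. The fingers move at their own pace and stop on an object; FORCE is the grip in N (left out, the last holds). Time passes only in rows, so rows that repeat a pose let the fingers close. It gives the time, the measured TCP pose, the force and the opening at its end, in the units of the state.
- status.observe(): the state, without advancing time (a new reading comes with each control period).
- cams.get_image(name): name is "scene" or "top" or "wrist"; returns a dict with "frame" (420x560x3 uint8, red, green, blue), "camera_matrix" (3x3 intrinsics, pixels), "extrinsics" (4x4, takes a point from camera to world coordinates). Camera axes: x right, y down, z forward; pixel columns grow to the right and rows downward; lengths in m; the calibration is good to about 2 mm. The wrist camera is an equidistant fisheye: a pixel r from the principal point sees the ray r / f radians off the axis. A picture is of the moment at which its call begins. There is no depth.
- workorder.sign_off(): hands the job in, once; it reports no verdict.
The state is a dict: "time": time; "joints": joint angles; "qd": joint speeds; "tau": joint torques, N m; "tcp_pos": TCP position; "tcp_rot": TCP orientation; "force": force on the tool from outside, world axes, zero at the start; "ft_torque": the same for the moment, N m; "opening": finger opening in m.
Only numpy, scipy, OpenCV 4.12 (cv2) and the standard library are available. Lean on these libraries where they do the work, as an engineer would, in place of code of your own. Each camera call takes 0.05 s, during which the arm holds its last target. There are 200 camera calls.

## Working session

There is one attempt and no reset: what is moved stays moved. The work goes in short steps, Python scripts to look and compute and a shell command to move; the robot and the scene stay as the last step left them, time stands still between calls to the robot, and variables do not carry over. Pictures are saved under pics/ and viewed, about 8 in all and at most 12, crops included, and the job is handed in when it is done.

```bash
ls; mkdir -p pics
cat > h.py <<'E'
import numpy as np, cv2
from scipy.spatial.transform import Rotation as R
from cell import status, cams, workorder, manip
def grab(n,f):
    d=cams.get_image(n); np.savez('pics/'+f+'.npz',**{k:np.array(d[k]) for k in('frame','camera_matrix','extrinsics')})
    cv2.imwrite('pics/'+f+'.png',cv2.cvtColor(d['frame'],cv2.COLOR_RGB2BGR)); return d
def load(f): return np.load('pics/'+f+'.npz')
def ray(d,u,v,fish=False):
    K=d['camera_matrix'];E=d['extrinsics']
    x=(u-K[0,2])/K[0,0];y=(v-K[1,2])/K[1,1]
    if fish:
        r=np.hypot(x,y); c=np.array([x/r*np.sin(r),y/r*np.sin(r),np.cos(r)]) if r>0 else np.array([0,0,1.])
    else: c=np.array([x,y,1.]);c/=np.linalg.norm(c)
    return E[:3,3],E[:3,:3]@c
def onz(d,u,v,z,fish=False):
    o,r=ray(d,u,v,fish); return o+r*(z-o[2])/r[2]
def tri(*rs):
    A=0;b=0
    for o,r in rs:
        P=np.eye(3)-np.outer(r,r);A=A+P;b=b+P@o
    p=np.linalg.solve(A,b); return p,[np.linalg.norm((np.eye(3)-np.outer(r,r))@(p-o)) for o,r in rs]
def proj(d,p):
    E=d['extrinsics'];K=d['camera_matrix'];c=E[:3,:3].T@(np.array(p)-E[:3,3]);return (K@(c/c[2]))[:2]
E
python3 - <<'E'
from h import *
np.set_printoptions(precision=4,suppress=True)
for n in('scene','top','wrist'):
    d=grab(n,n+'0'); print(n,d['camera_matrix'].tolist(),'\n',np.array(d['extrinsics']))
print(manip.finger_overhang,status.observe())
a=[cv2.imread('pics/%s0.png'%n) for n in('scene','top')]
cv2.imwrite('pics/s2.png',cv2.resize(a[0],(800,600),interpolation=cv2.INTER_CUBIC));cv2.imwrite('pics/t2.png',cv2.resize(a[1],(800,600),interpolation=cv2.INTER_CUBIC))
E
```

```text
pics
scene [[522.3890853467746, 0.0, 274.8168830240271], [0.0, 522.3890853467746, 211.6717775583399], [0.0, 0.0, 1.0]] 
 [[-0.2455  0.7998 -0.5477  1.3717]
 [ 0.9694  0.202  -0.1395  0.2074]
 [-0.0009 -0.5652 -0.8249  1.2863]
 [ 0.      0.      0.      1.    ]]
top [[401.19103578479525, 0.0, 275.4558857699236], [0.0, 401.19103578479525, 216.04289994873818], [0.0, 0.0, 1.0]] 
 [[ 0.0271 -0.9883  0.1503  0.4048]
 [-0.9994 -0.0303 -0.0192  0.015 ]
 [ 0.0235 -0.1497 -0.9885  1.3594]
 [ 0.      0.      0.      1.    ]]
wrist [[325.19226210127806, 0.0, 286.8656185878391], [0.0, 325.19226210127806, 207.027338039724], [0.0, 0.0, 1.0]] 
 [[ 0.2827  0.9222  0.2639  0.088 ]
 [ 0.9592 -0.2713 -0.0795  0.5475]
 [-0.0017  0.2756 -0.9613  0.3726]
 [ 0.      0.      0.      1.    ]]
0.011 {'time': 0.15, 'joints': array([ 1.0812,  0.2592,  1.5358,  0.    ,  1.348 , -0.2028]), 'qd': array([-0.0001, -0.0024, -0.0022, -0.0007,  0.002 ,  0.0002]), 'tau': array([  0.0023, -44.6388, -29.0821,  -0.0004,   0.0082,   0.    ]), 'tcp_pos': array([0.1554, 0.5272, 0.2417]), 'tcp_rot': array([ 0.1429,  0.9897, -0.0007, -0.0002]), 'force': array([ 0.5202,  0.4166, -0.2336]), 'ft_torque': array([ 0.0062, -0.012 ,  0.0016]), 'opening': 0.08543342886362613}
```

View pics/s2.png

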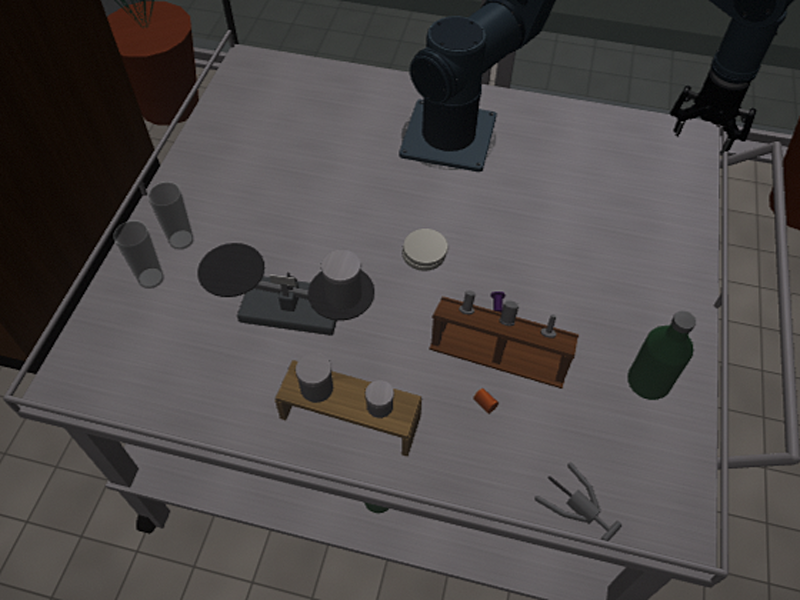

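View pics/t2.png

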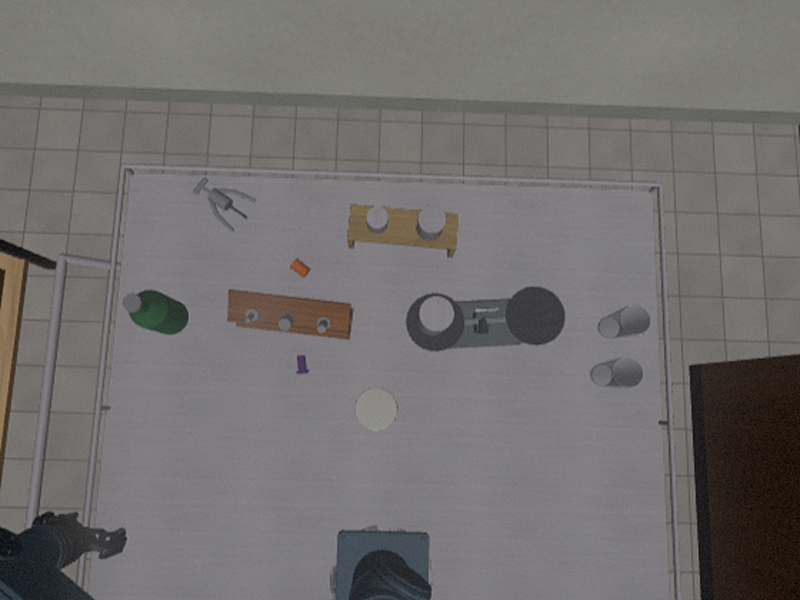

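The scene shows the balance at left-centre, with its empty pan at (231,268) and a canister on the other pan at (341,280). The two riser canisters are at (314,378) and (380,398).

Candidates for the weights:
- Rack stems at (467,301), (509,313) and (550,325).
- Purple decoy at (498,300), lying behind the rack.
- Orange decoy at (486,400), lying on the table.

I take only the grey ones in the rack, and will check them in a close crop.

Run:
```python
from h import *
s=cv2.imread('pics/scene0.png');t=cv2.imread('pics/top0.png')
a=cv2.resize(s[195:275,295:410],None,fx=6.9,fy=6.9,interpolation=cv2.INTER_CUBIC)[:300,:790]
a=cv2.resize(s[197:247,295:410],(790,343),interpolation=cv2.INTER_CUBIC)
b=cv2.resize(t[195:245,155:255],(500,250),interpolation=cv2.INTER_CUBIC)
c=cv2.resize(t[195:250,280:400],(300,137),interpolation=cv2.INTER_CUBIC)
o=np.zeros((600,800,3),np.uint8);o[:343,:790]=a;o[345:595,:500]=b;o[345:482,500:800]=c
o=cv2.convertScaleAbs(o,alpha=1.5);cv2.imwrite('pics/c1.png',o)
```

```text
(no output)
```

View pics/c1.png

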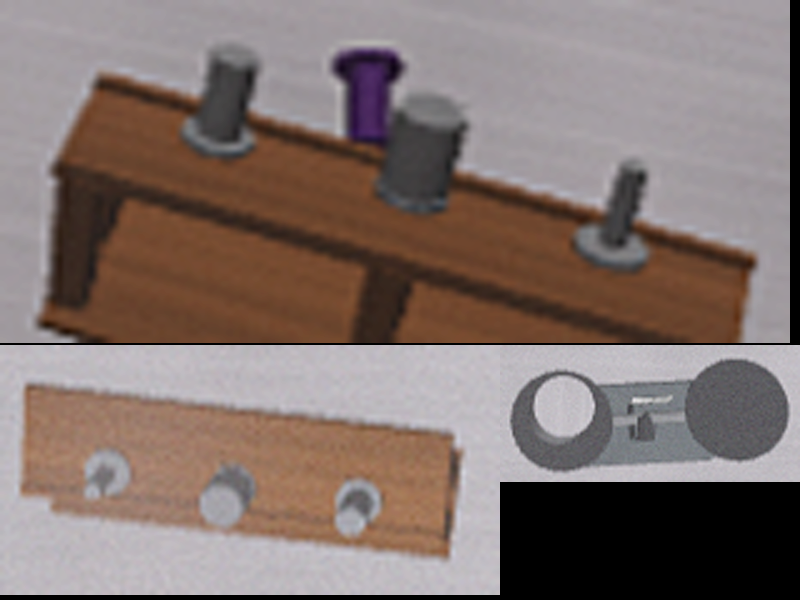

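Rack places, from +y to −y: 50 g (thin), 200 g (thick), 100 g (medium). The purple and orange ones are off the rack. Next I triangulate stem tops, the pan and the canister sizes.

Run:
```python
from h import *
np.set_printoptions(precision=4,suppress=True)
s=load('scene0');t=load('top0')
S=lambda x,y:(295+x/6.87-.43,197+y/6.87-.43)
T=lambda x,y:(155+x/5-.4,195+(y-345)/5-.4)
P={}
for n,a,b in(('100',(234,53),(351,521)),('200',(431,107),(222,506)),('50',(633,165),(94,491))):
    p,e=tri(ray(s,*S(*a)),ray(t,*T(*b)));P[n]=p;print(n,p,np.array(e))
d=P['50']-P['100'];print('sep',np.linalg.norm(d),np.linalg.norm(P['200']-P['100']),'yaw of rack y',np.degrees(np.arctan2(-d[0],d[1])))
# rack deck upper corners in the scene: left high (98?), etc.
# pan / can masks in top: dark pan disc
g=cv2.cvtColor(t['frame'],cv2.COLOR_RGB2GRAY)
c=g[190:255,275:405]; 
m=((c<75)*255).astype(np.uint8); 
for mm,lab in((m,'dark'),(((c>105)&(c<250)).astype(np.uint8)*255,'bright')):
    for k in cv2.findContours(mm,cv2.RETR_LIST,cv2.CHAIN_APPROX_NONE)[0]:
        if cv2.contourArea(k)>200:
            e=cv2.fitEllipse(k); print(lab,cv2.contourArea(k),np.array(e[0])+[275,190],e[1])
print(c[30,::4])
# candidates: canister diameters from top view crops
u=(280+565/2.5-.4-200,) 
pan=T  # crop c: scale 2.5, offset (280,195), origin (500,345)
C=lambda x,y:(280+(x-500)/2.5-.3,195+(y-345)/2.5-.3)
print('pan',onz(t,*C(737,410),.111),'L',onz(t,*C(686,410),.111),'R',onz(t,*C(788,410),.111))
for z in(.137,.159,.181): print('can diam if top z',z,np.linalg.norm(onz(t,*C(533,406),z)-onz(t,*C(596,406),z)))
```

```text
100 [0.5442 0.1465 0.1289] [0.0007 0.0007]
200 [0.5511 0.226  0.1293] [0.0007 0.0007]
50 [0.5581 0.3056 0.128 ] [0.0012 0.0012]
sep 0.15969914179528508 0.07977691352266549 yaw of rack y -5.000008823484039
dark 575.5 [304.7505 220.1911] (25.41119384765625, 29.210811614990234)
dark 1205.0 [304.6322 225.0543] (38.69734191894531, 40.12181854248047)
dark 1245.5 [373.9871 220.5612] (38.90550231933594, 41.088565826416016)
bright 427.5 [305.2308 219.41  ] (23.175235748291016, 23.568496704101562)
bright 3922.0 [339.7772 223.8007] (42.519691467285156, 130.38987731933594)
bright 8256.0 [339.5 222. ] (72.94751739501953, 161.25672912597656)
[127 129 127  64  65 130 127 132 128 128 127  65  62  84  48  83  85  80
  85  75  60  61  59  62  58  59  59  58  61  58  97 127 126]
pan [ 0.5893 -0.3227  0.111 ] L [ 0.5874 -0.2579  0.111 ] R [ 0.5913 -0.3876  0.111 ]
can diam if top z 0.137 0.07788781024838362
can diam if top z 0.159 0.0764860068560017
can diam if top z 0.181 0.07508420346361973
```

The separations are 80 mm and the stem tops are at the expected height, so the fixes hold. The balanced canister is 75 mm across, so it is the large one (300 g), and I need 200 g + 100 g. The 50 g stays.

```bash
cat >> h.py <<'E'
ry=np.array([np.sin(np.radians(5)),np.cos(np.radians(5)),0]); rx=np.array([ry[1],-ry[0],0])
ax=np.cos(np.radians(27))*np.array([0,0,1])-np.sin(np.radians(27))*rx
def Rt(z,y):
    z=z/np.linalg.norm(z); return np.stack([np.cross(y,z),y,z],1)
TILT=Rt(-ax,ry); DOWN=Rt(np.array([0,0,-1.]),ry)
W={'200':np.array([.5601,.2252,.1115]),'100':np.array([.5532,.1457,.1111])}
def go(p,M=None):
    o=status.observe();R0=R.from_quat(o['tcp_rot']); M=R0.as_matrix() if M is None else M
    print('t',round(o['time'],2),'tcp',o['tcp_pos'].round(4),'open',round(o['opening'],4),'shift mm',(R0.inv().apply(np.array(p)-o['tcp_pos'])*1e3).round(1),'turn',np.degrees((R0.inv()*R.from_matrix(M)).as_rotvec()).round(2))
E
python3 - <<'E'
from h import *
go(W['200']+.085*ax,TILT)
E
```

```text
t 0.15 tcp [0.1554 0.5272 0.2417] open 0.0854 shift mm [-435.8 -182.8   54.5] turn [ -2.77 -26.93 -11.2 ]
```

```bash
python3 -m inch '[0.055,-200,0,0,0,0,0]' >/dev/null 2>&1; true; python3 -c "
from h import *
go(W['200']+.085*ax,TILT)"
```

```text
t 0.25 tcp [0.1992 0.5145 0.242 ] open 0.0731 shift mm [-389.1 -185.6   53.7] turn [ -2.61 -27.09 -10.85]
```

That row was in mm by mistake. The interface clamped it to a harmless 46 mm step, and I'll use metres from here.

```bash
python3 -m inch '[0.055,-0.1,-0.06,0,0,0,-3, 0.055,-0.1,-0.06,0,0,0,-3, 0.055,-0.389,-0.186,0.054,-2.6,-27.1,-10.9, 0.055,-0.389,-0.186,0.054,-2.6,-27.1,-10.9, 0.055,-0.389,-0.186,0.054,-2.6,-27.1,-10.9, 0.055,-0.389,-0.186,0.054,-2.6,-27.1,-10.9, 0.055,-0.389,-0.186,0.054,-2.6,-27.1,-10.9, 0.055,-0.389,-0.186,0.054,-2.6,-27.1,-10.9, 0.055,-0.389,-0.186,0.054,-2.6,-27.1,-10.9, 0.055,-0.389,-0.186,0.054,-2.6,-27.1,-10.9, 0.055,-0.389,-0.186,0.054,-2.6,-27.1,-10.9, 0.055,-0.389,-0.186,0.054,-2.6,-27.1,-10.9, 0.055,-0.389,-0.186,0.054,-2.6,-27.1,-10.9, 0.055,-0.389,-0.186,0.054,-2.6,-27.1,-10.9, 0.055,-0.389,-0.186,0.054,-2.6,-27.1,-10.9]' 40; python3 -c "
from h import *
go(W['200']+.085*ax,TILT)
grab('wrist','w1')
o=status.observe()
def fp(d,p):
    E=d['extrinsics'];K=d['camera_matrix'];c=E[:3,:3].T@(np.array(p)-E[:3,3]);r=np.hypot(c[0],c[1]);th=np.arctan2(r,c[2]);return (K[0,2]+K[0,0]*th*c[0]/r,K[1,2]+K[1,1]*th*c[1]/r)
d=load('w1')
for k in W: print(k,'top pred px',fp(d,W[k]+.02*ax),'foot',fp(d,W[k]-.018*ax))
"
```

```text
time: 1.75
tcp_pos: [0.5235, 0.2258, 0.1886]
tcp_rot: [0.044, 0.971, -0.011, 0.235]
force: [-0.4, -0.0, 0.5]
opening: 0.0549
t 1.75 tcp [0.5235 0.2258 0.1886] open 0.0549 shift mm [2.5 2.6 0.2] turn [-0.13  0.2  -0.2 ]
200 top pred px (np.float64(290.6149835852954), np.float64(224.37439768566082)) foot (np.float64(290.16900001056626), np.float64(207.64885679121568))
100 top pred px (np.float64(171.15379366669228), np.float64(223.5544271320608)) foot (np.float64(187.29098641159175), np.float64(207.59592345019607))
```

View pics/w1.png

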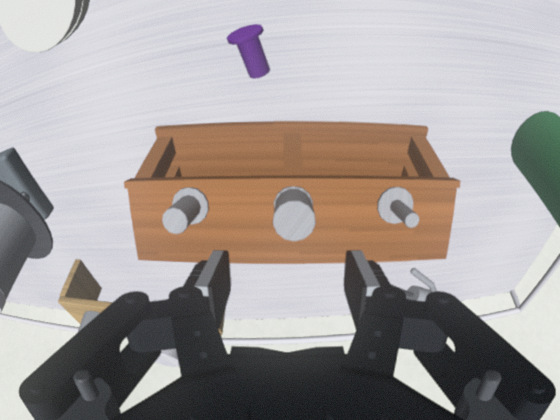

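Wrist view: the 200 g top is at (294,222) between the 100 g at (176,219) and the 50 g at (405,214). That is within about 1.5 mm of the prediction. Descending along the stem axis and gripping.

```bash
python3 -m inch '[0.055,0.0025,0.0025,0,0,0,0, 0.055,0.0025,0.0025,0.02,0,0,0, 0.055,0.0025,0.0025,0.04,0,0,0, 0.055,0.0025,0.0025,0.055,0,0,0, 0.055,0.0025,0.0025,0.07,0,0,0, 0.055,0.0025,0.0025,0.08,0,0,0, 0.055,0.0025,0.0025,0.085,0,0,0, 0.055,0.0025,0.0025,0.085,0,0,0, 0.015,0.0025,0.0025,0.085,0,0,0, 0.015,0.0025,0.0025,0.085,0,0,0, 0.015,0.0025,0.0025,0.085,0,0,0, 0.015,0.0025,0.0025,0.085,0,0,0, 0.015,0.0025,0.0025,0.085,0,0,0, 0.015,0.0025,0.0025,0.085,0,0,0]' 40; python3 -c "
from h import *
go(W['200'],TILT)"
```

```text
time: 3.2
tcp_pos: [0.561, 0.2244, 0.1125]
tcp_rot: [0.045, 0.971, -0.011, 0.235]
force: [-3.9, 1.5, 6.2]
opening: 0.027
t 3.2 tcp [0.561  0.2244 0.1125] open 0.027 shift mm [1.3 0.8 0.5] turn [-0.14  0.27 -0.29]
```

Gripped (opening 27 mm ≈ the 28 mm stem). Lifting, and fixing the pan centre across two views.

```bash
python3 -m inch '[0.015,0,0,-0.02,0,0,0, 0.015,0,0,-0.05,0,0,0, 0.015,0,0,-0.08,0,0,0, 0.015,0,0,-0.12,0,0,0, 0.015,0,0,-0.15,0,0,0, 0.015,0,0,-0.15,0,0,0]' 40
python3 - <<'E'
from h import *
s=load('scene0');t=load('top0')
g=cv2.cvtColor(s['frame'],cv2.COLOR_RGB2GRAY); c=g[165:212,132:193]
for k in cv2.findContours(((c<75)*255).astype(np.uint8),cv2.RETR_EXTERNAL,cv2.CHAIN_APPROX_NONE)[0]:
    if cv2.contourArea(k)>300: e=cv2.fitEllipse(cv2.convexHull(k));uv=np.array(e[0])+[132,165];print(uv,e[1])
print('tri',tri(ray(s,*uv),ray(t,374,220.6)));print(onz(s,*uv,.111),onz(t,374,220.6,.111),'can pan',onz(t,304.63,225.05,.085))
P=onz(t,374,220.6,.111)
go([.615,-.322,.26],DOWN)
E
```

```text
time: 3.8
tcp_pos: [0.4928, 0.2313, 0.2492]
tcp_rot: [0.045, 0.97, -0.01, 0.238]
force: [0.2, -0.8, -2.0]
opening: 0.027
[166.86321259 192.0916214 ] (41.73280334472656, 58.58948516845703)
tri (array([ 0.59010605, -0.31693762,  0.09430567]), [np.float64(0.008514001567171504), np.float64(0.008514001567171614)])
[ 0.60100076 -0.30067741  0.111     ] [ 0.58961394 -0.3210947   0.111     ] can pan [ 0.57224083 -0.1041287   0.085     ]
t 3.8 tcp [0.4928 0.2313 0.2492] open 0.027 shift mm [-158.6 -539.7   69. ] turn [ 0.06 27.52 -0.3 ]
```

```bash
python3 -c "
from h import *
go([.618,-.324,.28],DOWN)
s=load('scene0');print(onz(s,161.7,187.6,.111))"
```

```text
t 3.8 tcp [0.4928 0.2313 0.2492] open 0.027 shift mm [-170.7 -541.4   52.7] turn [ 0.06 27.52 -0.3 ]
[ 0.58975309 -0.32042965  0.111     ]
```

```bash
python3 -m inch '[0.015,-0.015,-0.04,-0.03,0,7,0, 0.015,-0.03,-0.08,-0.03,0,14,0, 0.015,-0.171,-0.541,0.053,0,27.5,-0.3, 0.015,-0.171,-0.541,0.053,0,27.5,-0.3, 0.015,-0.171,-0.541,0.053,0,27.5,-0.3, 0.015,-0.171,-0.541,0.053,0,27.5,-0.3, 0.015,-0.171,-0.541,0.053,0,27.5,-0.3, 0.015,-0.171,-0.541,0.053,0,27.5,-0.3, 0.015,-0.171,-0.541,0.053,0,27.5,-0.3, 0.015,-0.171,-0.541,0.053,0,27.5,-0.3, 0.015,-0.171,-0.541,0.053,0,27.5,-0.3, 0.015,-0.171,-0.541,0.053,0,27.5,-0.3, 0.015,-0.171,-0.541,0.053,0,27.5,-0.3, 0.015,-0.171,-0.541,0.053,0,27.5,-0.3, 0.015,-0.171,-0.541,0.053,0,27.5,-0.3, 0.015,-0.171,-0.541,0.053,0,27.5,-0.3, 0.015,-0.171,-0.541,0.053,0,27.5,-0.3, 0.015,-0.171,-0.541,0.053,0,27.5,-0.3]' 40; python3 -c "
from h import *
go([.618,-.324,.140],DOWN)"
```

```text
time: 5.6
tcp_pos: [0.618, -0.3236, 0.2769]
tcp_rot: [0.043, 0.999, -0.001, -0.002]
force: [-0.1, -0.3, -1.3]
opening: 0.027
t 5.6 tcp [ 0.618  -0.3236  0.2769] open 0.027 shift mm [-7.000e-01 -1.000e-01  1.369e+02] turn [-0.13 -0.28  0.03]
```

```bash
python3 -m inch '[0.015,0,0,0.04,0,0,0, 0.015,0,0,0.08,0,0,0, 0.015,0,0,0.11,0,0,0, 0.015,0,0,0.125,0,-0.3,0, 0.015,0,0,0.133,0,-0.3,0, 0.015,0,0,0.137,0,-0.3,0, 0.015,0,0,0.137,0,-0.3,0, 0.015,0,0,0.137,0,-0.3,0]' 40; python3 -m inch '[0.015,0,0,0.004,0,0,0, 0.015,0,0,0.004,0,0,0]' ; python3 -m inch '[0.015,0,0,0.002,0,0,0, 0.015,0,0,0.002,0,0,0]';  python3 -c "
from h import *
d=grab('scene','s1')
i=cv2.imread('pics/s1.png')[120:270,100:300];cv2.imwrite('pics/c2.png',cv2.convertScaleAbs(cv2.resize(i,(800,600),interpolation=cv2.INTER_CUBIC),alpha=1.5))
print(proj(d,[.618,-.324,.111]))"
```

```text
time: 6.4
tcp_pos: [0.6177, -0.3252, 0.1408]
tcp_rot: [0.044, 0.999, -0.002, 0.001]
force: [-1.3, 0.1, -3.1]
opening: 0.0271
time: 6.6
tcp_pos: [0.617, -0.3248, 0.1355]
tcp_rot: [0.044, 0.999, -0.001, -0.0]
force: [0.1, 0.0, -1.9]
opening: 0.027
time: 6.8
tcp_pos: [0.6169, -0.3247, 0.1331]
tcp_rot: [0.044, 0.999, -0.001, -0.0]
force: [0.4, 0.7, -1.6]
opening: 0.0268
[156.80865268 195.19695067]
```

View pics/c2.png

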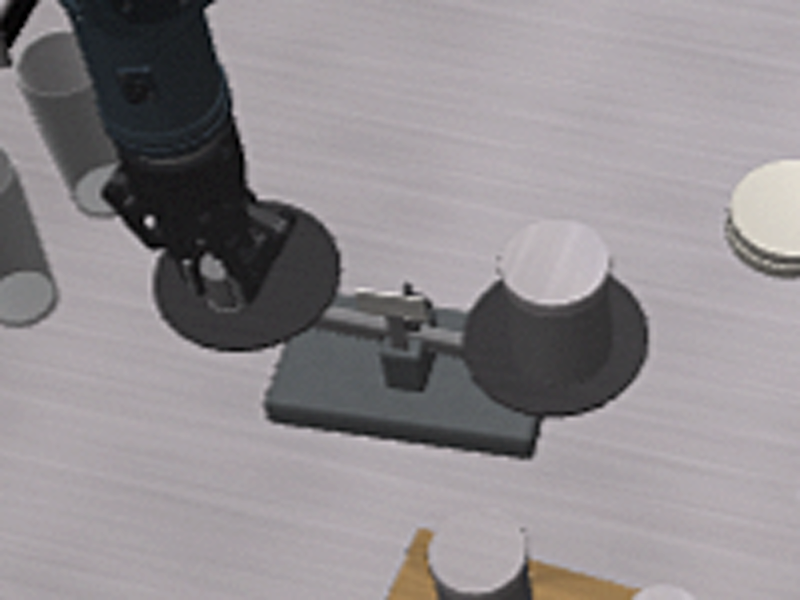

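The weight hangs over the far side of the pan at (222,285), clear of the needle and the canister. Lowering the last millimetres by feel.

```bash
for i in 1 2 3; do python3 -m inch '[0.015,0,0,0.001,0,0,0, 0.015,0,0,0.001,0,0,0, 0.015,0,0,0.001,0,0,0]' | grep -E 'tcp_pos|force'; done
```

```text
tcp_pos: [0.6171, -0.3248, 0.1327]
force: [-0.2, 1.0, 1.2]
tcp_pos: [0.6171, -0.3248, 0.1314]
force: [0.5, -0.3, 0.8]
tcp_pos: [0.617, -0.3248, 0.1303]
force: [0.4, 0.7, 0.8]
```

Contact was felt at TCP z ≈ 0.132. Releasing, retreating, then lifting to transit height.

```bash
python3 -m inch '[0.032,0,0,0,0,0,0, 0.036,0,0,0,0,0,0, 0.045,0,0,0,0,0,0, 0.05,0,0,0,0,0,0, 0.05,0,0,-0.01,0,0,0, 0.05,0,0,-0.03,0,0,0, 0.05,0,0,-0.06,0,0,0, 0.05,0,0,-0.1,0,0,0, 0.05,0,0,-0.15,0,0,0, 0.05,0,0,-0.15,0,0,0]' 40; python3 -c "
from h import *
go(W['100']+.13*ax,TILT)"
```

```text
time: 8.75
tcp_pos: [0.6197, -0.3263, 0.2907]
tcp_rot: [0.044, 0.999, -0.005, 0.006]
force: [-0.0, 0.5, 0.8]
opening: 0.0497
t 8.75 tcp [ 0.6197 -0.3263  0.2907] open 0.0497 shift mm [167.4 464.9  56.8] turn [ -0.59 -26.24   0.11]
```

```bash
python3 -m inch '[0.05,0.01,0.05,0,0,0,0, 0.05,0.03,0.1,0,0,0,0, 0.05,0.06,0.2,0,0,0,0, 0.05,0.06,0.2,0,0,0,0, 0.05,0.167,0.465,0.057,-0.6,-26.2,0.1, 0.05,0.167,0.465,0.057,-0.6,-26.2,0.1, 0.05,0.167,0.465,0.057,-0.6,-26.2,0.1, 0.05,0.167,0.465,0.057,-0.6,-26.2,0.1, 0.05,0.167,0.465,0.057,-0.6,-26.2,0.1, 0.05,0.167,0.465,0.057,-0.6,-26.2,0.1, 0.05,0.167,0.465,0.057,-0.6,-26.2,0.1, 0.05,0.167,0.465,0.057,-0.6,-26.2,0.1, 0.05,0.167,0.465,0.057,-0.6,-26.2,0.1, 0.05,0.167,0.465,0.057,-0.6,-26.2,0.1, 0.05,0.167,0.465,0.057,-0.6,-26.2,0.1, 0.05,0.167,0.465,0.057,-0.6,-26.2,0.1, 0.05,0.167,0.465,0.057,-0.6,-26.2,0.1]' 40; python3 -c "
from h import *
go(W['100']+.085*ax,TILT)"
```

```text
time: 10.45
tcp_pos: [0.4919, 0.1523, 0.2225]
tcp_rot: [0.044, 0.973, -0.006, 0.226]
force: [0.5, -0.0, -0.7]
opening: 0.05
t 10.45 tcp [0.4919 0.1523 0.2225] open 0.05 shift mm [-4.9 -1.5 42.2] turn [ 0.4  -0.82 -0.32]
```

```bash
python3 -m inch '[0.05,-0.005,-0.0015,0.02,0.4,-0.8,-0.3, 0.05,-0.005,-0.0015,0.042,0.4,-0.8,-0.3, 0.05,-0.005,-0.0015,0.042,0.4,-0.8,-0.3, 0.05,-0.005,-0.0015,0.042,0.4,-0.8,-0.3]'; python3 -c "
from h import *
go(W['100'],TILT)
w=grab('wrist','w2');s=grab('scene','s2b')
a=cv2.imread('pics/w2.png')[100:300,150:430];b=cv2.imread('pics/s2b.png')[150:250,120:290]
o=np.zeros((600,800,3),np.uint8);o[:300,:420]=cv2.resize(a,(420,300));o[:300,420:]=0;o[300:600,:510]=cv2.resize(b,(510,300),interpolation=cv2.INTER_CUBIC);cv2.imwrite('pics/c3.png',cv2.convertScaleAbs(o,alpha=1.3))"
```

```text
time: 10.85
tcp_pos: [0.5141, 0.1498, 0.1867]
tcp_rot: [0.042, 0.972, -0.01, 0.232]
force: [0.1, -0.5, -0.3]
opening: 0.0501
t 10.85 tcp [0.5141 0.1498 0.1867] open 0.0501 shift mm [-0.9 -0.7 85.2] turn [ 0.01 -0.11  0.05]
```

View pics/c3.png

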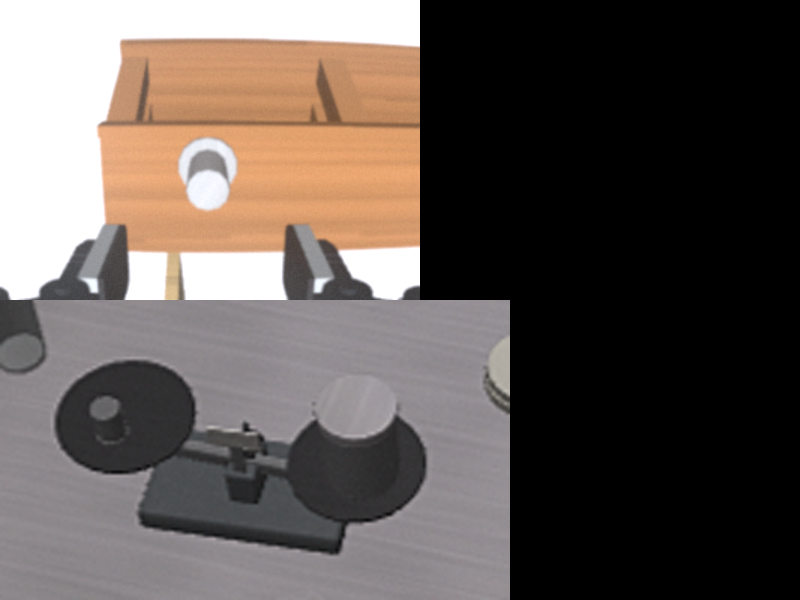

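The 200 g stands upright on the pan at (108,420). The 100 g (top at (208,188)) is centred between the pads, whose middle is at ≈ (207). Descending and gripping.

```bash
python3 -m inch '[0.05,-0.001,0,0.02,0,0,0, 0.05,-0.001,0,0.04,0,0,0, 0.05,-0.001,0,0.055,0,0,0, 0.05,-0.001,0,0.07,0,0,0, 0.05,-0.001,0,0.08,0,0,0, 0.05,-0.001,0,0.084,0,0,0, 0.05,-0.001,0,0.084,0,0,0, 0.008,-0.001,0,0.084,0,0,0, 0.008,-0.001,0,0.084,0,0,0, 0.008,-0.001,0,0.084,0,0,0, 0.008,-0.001,0,0.084,0,0,0, 0.008,-0.001,0,0.084,0,0,0, 0.008,-0.001,0,0.084,0,0,0]' 40;  python3 -m inch '[0.008,0,0,-0.02,0,0,0, 0.008,0,0,-0.05,0,0,0, 0.008,0,0,-0.08,0,0,0, 0.008,0,0,-0.12,0,0,0, 0.008,0,0,-0.15,0,0,0, 0.008,0,0,-0.15,0,0,0]' ; python3 -c "
from h import *
go([.562,-.321,.28],DOWN)"
```

```text
time: 12.25
tcp_pos: [0.5534, 0.1468, 0.1135]
tcp_rot: [0.042, 0.971, -0.01, 0.234]
force: [-3.6, 0.3, 5.8]
opening: 0.0177
time: 12.85
tcp_pos: [0.4861, 0.1533, 0.2508]
tcp_rot: [0.041, 0.971, -0.009, 0.237]
force: [1.2, 0.3, -0.3]
opening: 0.0178
t 12.85 tcp [0.4861 0.1533 0.2508] open 0.0178 shift mm [-116.7 -466.1   26.5] turn [ 0.16 27.41  0.11]
```

```bash
python3 -m inch '[0.008,-0.01,-0.04,-0.03,0,7,0, 0.008,-0.02,-0.08,-0.03,0,14,0, 0.008,-0.117,-0.466,0.026,0.2,27.4,0.1, 0.008,-0.117,-0.466,0.026,0.2,27.4,0.1, 0.008,-0.117,-0.466,0.026,0.2,27.4,0.1, 0.008,-0.117,-0.466,0.026,0.2,27.4,0.1, 0.008,-0.117,-0.466,0.026,0.2,27.4,0.1, 0.008,-0.117,-0.466,0.026,0.2,27.4,0.1, 0.008,-0.117,-0.466,0.026,0.2,27.4,0.1, 0.008,-0.117,-0.466,0.026,0.2,27.4,0.1, 0.008,-0.117,-0.466,0.026,0.2,27.4,0.1, 0.008,-0.117,-0.466,0.026,0.2,27.4,0.1, 0.008,-0.117,-0.466,0.026,0.2,27.4,0.1, 0.008,-0.117,-0.466,0.026,0.2,27.4,0.1, 0.008,-0.117,-0.466,0.026,0.2,27.4,0.1, 0.008,-0.117,-0.466,0.026,0.2,27.4,0.1, 0.008,-0.117,-0.466,0.026,0.2,27.4,0.1]' 40; python3 -c "
from h import *
go([.562,-.321,.138],DOWN)"
```

```text
time: 14.55
tcp_pos: [0.5613, -0.321, 0.2766]
tcp_rot: [0.044, 0.999, -0.001, -0.003]
force: [-0.6, 0.7, -0.9]
opening: 0.0176
t 14.55 tcp [ 0.5613 -0.321   0.2766] open 0.0176 shift mm [ -1.6   0.5 138.6] turn [-0.19 -0.38 -0.01]
```

```bash
python3 -m inch '[0.008,-0.0015,0,0.04,0,-0.4,0, 0.008,-0.0015,0,0.08,0,-0.4,0, 0.008,-0.0015,0,0.11,0,-0.4,0, 0.008,-0.0015,0,0.125,0,-0.4,0, 0.008,-0.0015,0,0.133,0,-0.4,0, 0.008,-0.0015,0,0.138,0,-0.4,0, 0.008,-0.0015,0,0.14,0,-0.4,0, 0.008,-0.0015,0,0.142,0,-0.4,0, 0.008,-0.0015,0,0.144,0,-0.4,0, 0.008,-0.0015,0,0.146,0,-0.4,0, 0.008,-0.0015,0,0.148,0,-0.4,0, 0.008,-0.0015,0,0.15,0,-0.4,0, 0.008,-0.0015,0,0.152,0,-0.4,0, 0.008,-0.0015,0,0.154,0,-0.4,0, 0.008,-0.0015,0,0.156,0,-0.4,0, 0.008,-0.0015,0,0.156,0,-0.4,0, 0.008,-0.0015,0,0.156,0,-0.4,0]' 40; python3 -c "
from h import *
d=grab('scene','s3')
i=cv2.imread('pics/s3.png')[145:265,120:280];cv2.imwrite('pics/c4.png',cv2.convertScaleAbs(cv2.resize(i,(800,600),interpolation=cv2.INTER_CUBIC),alpha=1.5))"
```

```text
time: 16.25
tcp_pos: [0.5613, -0.322, 0.1199]
tcp_rot: [0.044, 0.999, -0.001, -0.001]
force: [-1.0, 0.2, -0.4]
opening: 0.0179
```

View pics/c4.png

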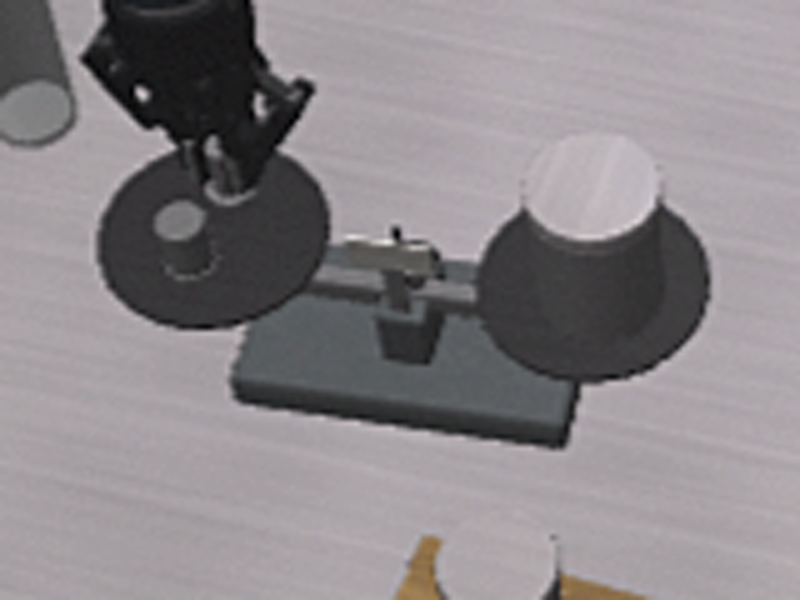

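The 100 g foot (230,193) is on the pan, the 200 g stands at (187,240), and the beam now looks level. Releasing gently.

```bash
python3 -m inch '[0.021,0,0,0,0,0,0, 0.024,0,0,0,0,0,0, 0.028,0,0,0,0,0,0, 0.035,0,0,0,0,0,0, 0.045,0,0,0,0,0,0, 0.05,0,0,0,0,0,0, 0.05,0,0,0,0,0,0]' 40; python3 -m inch '[0.05,0,0,-0.005,0,0,0, 0.05,0,0,-0.015,0,0,0, 0.05,0,0,-0.04,0,0,0, 0.05,0,0,-0.08,0,0,0, 0.05,0,0,-0.13,0,0,0, 0.05,0,0,-0.18,0,0,0, 0.05,0.05,0,-0.18,0,0,0, 0.05,0.1,0,-0.18,0,0,0, 0.05,0.15,0,-0.18,0,0,0, 0.05,0.15,0,-0.18,0,0,0]'; python3 -m inch '[0.05,0,0,0,0,0,0, 0.05,0,0,0,0,0,0, 0.05,0,0,0,0,0,0, 0.05,0,0,0,0,0,0, 0.05,0,0,0,0,0,0, 0.05,0,0,0,0,0,0, 0.05,0,0,0,0,0,0, 0.05,0,0,0,0,0,0, 0.05,0,0,0,0,0,0, 0.05,0,0,0,0,0,0]'; python3 -c "
from h import *
grab('scene','s4');import subprocess
i=cv2.imread('pics/s4.png');cv2.imwrite('pics/c5.png',cv2.convertScaleAbs(cv2.resize(i[150:300,90:450],(800,333),interpolation=cv2.INTER_CUBIC),alpha=1.5))"
```

```text
time: 17.0
tcp_pos: [0.5615, -0.3222, 0.1201]
tcp_rot: [0.044, 0.999, -0.001, -0.0]
force: [0.1, -0.8, -0.1]
opening: 0.0503
time: 18.0
tcp_pos: [0.407, -0.3066, 0.301]
tcp_rot: [0.045, 0.999, -0.001, -0.002]
force: [0.0, -0.4, 0.6]
opening: 0.0503
time: 19.0
tcp_pos: [0.4121, -0.3084, 0.3002]
tcp_rot: [0.044, 0.999, -0.001, -0.0]
force: [-0.9, 0.5, 0.1]
opening: 0.0501
```

View pics/c5.png

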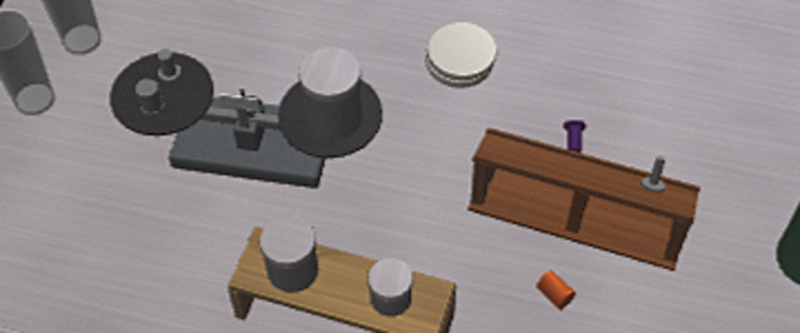

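Both weights stand upright on the pan at (148,95) and (167,66). The 50 g is still in the rack at (654,172), and the bystanders look unchanged. Now measuring the level and the rest from the canister lid's height.

Run:
```python
from h import *
grab('scene','s5');t=grab('top','t5')
def lid(f,x0,y0,x1,y1):
    d=load(f);g=cv2.cvtColor(d['frame'],cv2.COLOR_RGB2GRAY)[y0:y1,x0:x1].astype(np.uint8)
    g=cv2.GaussianBlur(g,(3,3),0)
    return g
tpl=lid('scene0',150+60,165,270,235)
def off(a,b,x0,y0,x1,y1):
    A,B=lid(a,x0,y0,x1,y1),lid(b,x0-8,y0-12,x1+8,y1+12)
    r=cv2.matchTemplate(B,A,cv2.TM_CCOEFF_NORMED);_,v,_,m=cv2.minMaxLoc(r)
    q=lambda l,c,h:(l-h)/(2*(l-2*c+h))
    return m[0]-8+q(r[m[1],m[0]-1],r[m[1],m[0]],r[m[1],m[0]+1]), m[1]-12+q(r[m[1]-1,m[0]],r[m[1],m[0]],r[m[1]+1,m[0]]),v
s=load('scene0')
box=(222,174,256,200)
for f in('s3','s4','s5'): print(f,off('scene0',f,*box))
p=np.array([.572,-.104,.181]);
for dz in(.011,.012,.013,.014,.015): print(dz,proj(s,p+[0,0,dz])-proj(s,p))
for b,n in(((195,248,235,285),'riser1'),((255,262,278,295),'riser2'),((280,155,318,195),'coast'),((80,125,135,200),'glasses')):print(n,off('scene0','s5',*b))
print(status.observe()['time'])
```

```text
s3 (np.float32(-0.31963575), np.float32(-3.127359), 0.9963265657424927)
s4 (np.float32(-0.47276607), np.float32(-3.486761), 0.9903931617736816)
s5 (np.float32(-0.47490025), np.float32(-3.486889), 0.9903496503829956)
0.011 [-0.26084807 -2.53773658]
0.012 [-0.28473122 -2.77009082]
0.013 [-0.30864288 -3.00272235]
0.014 [-0.33258308 -3.23563165]
0.015 [-0.3565519  -3.46881924]
riser1 (np.float32(-0.0008043703), np.float32(-0.06829935), 0.9987483620643616)
riser2 (np.float32(0.02467294), np.float32(-0.0005467345), 0.9993522763252258)
coast (np.float32(0.0052929255), np.float32(-0.0015761513), 0.9994601607322693)
glasses (np.float32(0.022840805), np.float32(0.017878065), 0.9989314079284668)
19.15
```

```bash
python3 -c "
from cell import workorder; print(workorder.sign_off())"
```

```text
the job is handed in; nothing more can be done
None
```

I weighed the canister on the balance with the 200 g and 100 g weights and handed the job in at about 19 s. It is the large one: its lid measures 75 mm across, so about 300 g. Both weights stand upright on the pan, and the 50 g is still in the rack.

**Level:** the canister's lid has risen about 15 mm, against 13 mm for dead level. So the beam sits about 0.02 rad off level with the canister's pan slightly up, which makes the canister roughly 7 g light. That is within its 3 percent tolerance and well away from the stops.

**Rest:** two pictures taken 0.05 s apart, about 2 s after release, show the lid in the same place.

**Bystanders:** the riser canisters, coasters and glasses shifted by less than 0.1 pixel. I did not check the carafe by number; it sat outside that check, and the arm stayed clear of it.

**Slip:** my first move row was typed in mm instead of metres. The interface cut it to a 46 mm step in free space, with no effect on the scene.

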